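# Ready the bench shaker for an overnight culture run

### The job

Get the shaker ready for the night: lift the steel canister off the tray by its handle and set it down upright in the middle of the cork mat. Then stand every culture bottle in a bay of its own on the tray and unscrew its captive cap all the way to the stop so the culture can breathe. Only when all of them are in and loosened, nudge the stiff speed slide up to the mark on the control box without running past it, and leave the tall Petri dish stack and the swab cup beside the tray standing where they are.

Things in the scene. Friction and masses are not known exactly. Their poses are not given: they have to be found in the camera images.
- b1 (a point): Centre (half-way up, 63 mm above the underside) of a squat amber culture bottle, 0.25 to 0.5 kg; up to four identical ones exist, those not in this run read None. Body 66 x 66 mm square, 78 mm high (its sides along this frame's x and y), shoulder and 38 mm neck up to 96 mm, then a round white screw cap 48 mm across from 96 to 126 mm above the underside; z up. It can be lifted by the cap. Starts standing on the bench.
- cap1 (a joint): Screw cap of bottle b1, captive: it only turns about the bottle's upright axis relative to the bottle and never comes off. rad; 0 = screwed tight, grows as it is unscrewed (anticlockwise seen from above), stop at 3.6 = fully loosened (a little over half a turn, more than one grasp). Friction about 0.06 N m; stays where it is left. A grey rib on its top points to the white tick on the bottle's shoulder when tight.
- b2 (a point): Centre (half-way up, 63 mm above the underside) of a squat amber culture bottle, 0.25 to 0.5 kg; up to four identical ones exist, those not in this run read None. Body 66 x 66 mm square, 78 mm high (its sides along this frame's x and y), shoulder and 38 mm neck up to 96 mm, then a round white screw cap 48 mm across from 96 to 126 mm above the underside; z up. It can be lifted by the cap. Starts standing on the bench.
- cap2 (a joint): Screw cap of bottle b2, captive: it only turns about the bottle's upright axis relative to the bottle and never comes off. rad; 0 = screwed tight, grows as it is unscrewed (anticlockwise seen from above), stop at 3.6 = fully loosened (a little over half a turn, more than one grasp). Friction about 0.06 N m; stays where it is left. A grey rib on its top points to the white tick on the bottle's shoulder when tight.
- b3 (a point): Centre (half-way up, 63 mm above the underside) of a squat amber culture bottle, 0.25 to 0.5 kg; up to four identical ones exist, those not in this run read None. Body 66 x 66 mm square, 78 mm high (its sides along this frame's x and y), shoulder and 38 mm neck up to 96 mm, then a round white screw cap 48 mm across from 96 to 126 mm above the underside; z up. It can be lifted by the cap. Starts standing on the bench.
- cap3 (a joint): Screw cap of bottle b3, captive: it only turns about the bottle's upright axis relative to the bottle and never comes off. rad; 0 = screwed tight, grows as it is unscrewed (anticlockwise seen from above), stop at 3.6 = fully loosened (a little over half a turn, more than one grasp). Friction about 0.06 N m; stays where it is left. A grey rib on its top points to the white tick on the bottle's shoulder when tight.
- b4 (a point): Centre (half-way up, 63 mm above the underside) of a squat amber culture bottle, 0.25 to 0.5 kg; up to four identical ones exist, those not in this run read None. Body 66 x 66 mm square, 78 mm high (its sides along this frame's x and y), shoulder and 38 mm neck up to 96 mm, then a round white screw cap 48 mm across from 96 to 126 mm above the underside; z up. It can be lifted by the cap. Starts standing on the bench.
- cap4 (a joint): Screw cap of bottle b4, captive: it only turns about the bottle's upright axis relative to the bottle and never comes off. rad; 0 = screwed tight, grows as it is unscrewed (anticlockwise seen from above), stop at 3.6 = fully loosened (a little over half a turn, more than one grasp). Friction about 0.06 N m; stays where it is left. A grey rib on its top points to the white tick on the bottle's shoulder when tight.
- tray (a point): Centre of the tray floor (middle bay) of the fixed bench shaker, floor 75 mm above the bench; the tray turns with this frame. Three square bays in a row along this frame's y, centres at y = -100, 0 and +100 mm, each 80 x 80 mm inside, walls 18 mm high, sides along x and y, 20 mm ribs between bays. The shaker is 160 x 320 mm over all.
- can_mid (a point): Centre of the body of a closed round steel canister, 0.4 kg: 71 mm across, 90 mm high, this point 45 mm above its underside; z up. Starts standing in the middle bay of the tray. Over it stands a fixed arched handle.
- can_handle (a point): Middle of the canister's handle bar: a round level bar 10 mm thick and 58 mm long along this frame's y, 140 mm above the canister's underside, 45 mm of free room beneath it.
- mat_top (a point): Centre of the top of the square cork mat, 150 x 150 mm, 4 mm thick, fixed on the bench at one side of the shaker (left or right).
- slide (a joint): Speed slide of the shaker's control box (grey, fixed, 120 x 200 mm, 50 mm high, at the other side of the shaker). m; 0 to 0.1, grows towards the control box's +y, which is the +y axis of mark_line. Stiff: about 6 N of friction, damped, no spring, stays where it is left.
- pointer (a point): Middle of the top of the slide's black grip block, 26 mm across the track (x), 18 mm along it (y), top 35 mm above the control box; a white line over its middle is the pointer.
- mark_line (a point): The mark: a flat dark steel clip (8 mm high) lying across the scale beside the track on the control box; the line of the mark passes through this point along this frame's x. Its y axis runs along the track in the direction in which the slide's value grows. Slide set = pointer level with it along y.
- dishes_tall: Bystander: stack of six Petri dishes, 92 mm across, 90 mm high, origin under its centre.
- swab_cup: Bystander: white cup of swab sticks, 84 mm across, 90 mm high plus sticks to 150 mm, origin under its centre.

How it is judged:
By the outcome, as a careful person would: the job done as asked, in the order asked, and still so for the second after the job is handed in, with the robot touching nothing.
Of bottle1, bottle2, bottle3, bottle4 only 2 to 3 are there at a start; the rules pass over those that are not, and their reading is None.
At some moment in a run one of bottle1, bottle2, bottle3, bottle4, can may be knocked a few centimetres aside while the robot is not near it.
It also fails if it takes over 210 s, if anything falls off the work surface, if the arm or the gripper's body presses on something with over 40 N, if the wrist force passes 120 N, or if a joint passes its speed limit or range.

### The arm

A 6-joint arm with a two-finger parallel gripper is mounted at the origin on the work surface. World frame = base frame: x ahead of the robot, y to its left, z up, the work surface at z = 0. Lengths are in mm, angles in rad, forces in N, time in s.
With the tool pointing down it reaches from about 400 to 925 mm from the base axis. Payload 12.5 kg.
Tool frame: the origin (TCP) lies between the finger pads; the fingertips stand 19 mm ahead of it and the grasp point (between the pads) is the TCP (env.tips_ahead is the distance from the TCP to the fingertips, in mm); z points along the fingers, y is the line along which they close (so a half turn about z gives the same grasp; the last joint's range is limited). The gripper opens to 95 mm and grips with 3 to 60 N. Pads are 20 mm wide; open, the fingers measure 119 mm over their backs; the gripper's body (75 mm by 180 mm) begins 59 mm behind the grasp point.
Start: joints at [-1.282, 0.491, 1.559, -0, 1.092, -0.106], TCP at [240.413, -576.928, 233.661] pointing down, gripper open.
Joint ranges: [-3.1, 3.1], [-0.84, 2.19], [0.05, 2.79], [-1.13, 4.28], [0.06, 2.93], [-2.69, 2.69]. Speed limits (rad/s): [2.22, 2.22, 2.79, 3.14, 3.14, 3.14].

### API

Orientations are given as [roll, pitch, yaw] about the fixed x, y, z axes, in that order (R = Rz(yaw) Ry(pitch) Rx(roll)).
In Python, from cell import env gives the robot as it stands.
- The arm moves only by the shell command python3 -m crank 'ROWS'. ROWS is JSON, a list of rows, each a list of 5 numbers: the shift along the tool's x, y, z in mm, then the turn about the tool's z in degrees, then the finger opening in mm, from 0 to 95.1. In form: [[dx, dy, dz, yaw, grip], ...]. A call has 1 to 10 rows; each row is the pose to reach, as a shift and turn from the pose commanded when the call began, along the tool's axes at that moment; what a row does not reach only later rows make up. A row lasts 1/12 s, in which the tool goes at most 41.7 mm and 7.16 degrees, less where a joint would pass 70% of its speed; a pose out of reach is approached as far as the arm can. A call with a gripper value outside its range is refused whole. The fingers move at their own pace and stop on an object; the grip force is fixed at half the most. Time passes only in rows, so rows that repeat a pose let the fingers close. It gives the time, the measured TCP pose, the force, the opening and the grip force at its end, in the units of the state.
- env.state(): the state, without advancing time (a new reading comes with each control period).
- env.read_camera(name): name is "scene" or "side" or "wrist"; returns a dict with "img" (384x512x3 uint8, blue, green, red), "K" (3x3 intrinsics, pixels), "pose" (4x4, takes a point from camera to world coordinates). Camera axes: x right, y down, z forward; pixel columns grow to the right and rows downward; lengths in mm; the calibration is good to about 2 mm. A picture is of the moment at which its call begins. There is no depth.
- env.job_done(): hands the job in; it is judged then, once.
The state is a dict: "t": time; "joints": joint angles; "qvel": joint speeds; "tau": joint torques, N m; "eef_pos": TCP position; "tcp_rot": TCP orientation; "ft_force": force on the tool from outside, world axes, zero at the start; "moment": the same for the moment, N m; "opening": opening from 0.0 (shut) to 1.0 (fully open); "grip_force": force on a finger pad.
Only numpy, scipy, OpenCV 4.12 (cv2) and the standard library are available. Lean on these libraries where they do the work, as an engineer would, in place of code of your own. Each camera call takes 0.05 s, during which the arm holds its last target. There are 200 camera calls.

## Working session

There is one attempt and no reset: what is moved stays moved. The work goes in short steps, Python scripts to look and compute and a shell command to move; the robot and the scene stay as the last step left them, time stands still between calls to the robot, and variables do not carry over. Pictures are saved under pics/ and viewed, at most 14 in all, crops included, and the job is handed in when it is done.

```bash
mkdir -p pics; ls; python3 - <<'E'
from cell import env
import cv2,numpy as np
s=env.state();print({k:np.round(v,3).tolist() for k,v in s.items()})
for n in("scene","side","wrist"):
    r=env.read_camera(n);cv2.imwrite(f"pics/{n}0.png",r["img"]);print(n,np.round(r["K"],1).tolist(),np.round(r["pose"],3).tolist())
a=[cv2.imread(f"pics/{n}0.png") for n in("scene","side")]
E
```

```text
pics
{'t': 0.0, 'joints': [-1.282, 0.492, 1.559, 0.0, 1.092, -0.106], 'qvel': [0.001, -0.001, 0.0, 0.0, -0.0, 0.0], 'tau': [0.002, -61.264, -25.818, 0.069, 0.048, -0.0], 'eef_pos': [240.33, -576.7, 233.065], 'tcp_rot': [-3.14, -0.0, 0.395], 'ft_force': [0.169, 1.39, -0.257], 'moment': [0.031, 0.004, -0.016], 'grip_force': 0.0, 'opening': 1.001}
scene [[429.1, 0.0, 258.0], [0.0, 429.1, 187.5], [0.0, 0.0, 1.0]] [[0.588, 0.559, -0.585, 1231.031], [0.809, -0.398, 0.434, -525.974], [0.01, -0.728, -0.685, 934.351], [0.0, 0.0, 0.0, 1.0]]
side [[372.5, 0.0, 250.2], [0.0, 372.5, 199.3], [0.0, 0.0, 1.0]] [[-0.998, -0.052, 0.024, 554.923], [-0.053, 0.677, -0.734, 702.523], [0.022, -0.734, -0.679, 837.617], [0.0, 0.0, 0.0, 1.0]]
wrist [[277.1, 0.0, 254.9], [0.0, 277.1, 195.6], [0.0, 0.0, 1.0]] [[0.385, -0.89, -0.243, 308.608], [-0.923, -0.372, -0.1, -547.14], [-0.001, 0.263, -0.965, 384.015], [0.0, 0.0, 0.0, 1.0]]
```

View pics/scene0.png

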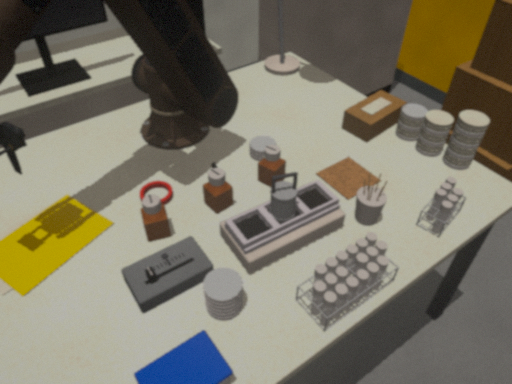

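View pics/side0.png

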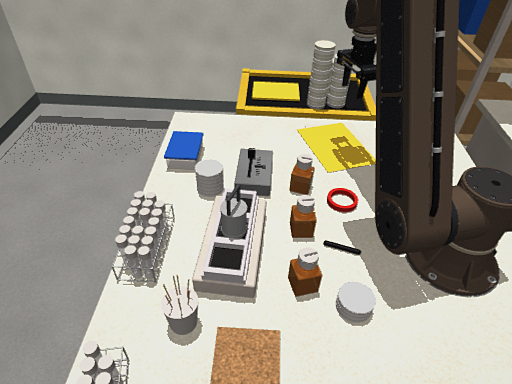

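The scene picture shows three bottles with caps at about (152,203), (214,175) and (270,153). The shaker is centred near (283,222) with the canister in its middle bay, its handle at (284,180). The mat is at (348,177), the control box at (168,272), the dishes at (223,292) and the swab cup at (370,203). The side picture shows the caps at (304,160), (306,202) and (309,256), and the mat partly cut off at (247,355).

```bash
cat > h.py <<'E'
import cv2,numpy as np
from cell import env
from scipy.spatial.transform import Rotation as Ro
def ray(c,uv):
    d=c["pose"][:3,:3]@np.linalg.inv(c["K"])@np.array([*uv,1.]);return c["pose"][:3,3],d/np.linalg.norm(d)
def onz(c,uv,z):
    o,d=ray(c,uv);return o+d*(z-o[2])/d[2]
def tri(obs):
    A=np.zeros((3,3));b=np.zeros(3)
    for c,uv in obs:
        o,d=ray(c,uv);P=np.eye(3)-np.outer(d,d);A+=P;b+=P@o
    x=np.linalg.solve(A,b);return x,[np.linalg.norm(np.cross(x-ray(c,uv)[0],ray(c,uv)[1])) for c,uv in obs]
def proj(c,p):
    q=c["pose"][:3,:3].T@(np.asarray(p,float)-c["pose"][:3,3]);q=c["K"]@q;return q[:2]/q[2]
def snap(n,f):
    c=env.read_camera(n);np.savez("pics/"+f+".npz",**c);cv2.imwrite("pics/"+f+".png",c["img"]);return c
def load(f): return dict(np.load("pics/"+f+".npz"))
def go(p,yaw=None,half=True):
    "shift in tool axes (mm) and turn (deg) from present commanded~measured pose to world p,yaw(deg)"
    s=env.state();R=Ro.from_euler('xyz',s["tcp_rot"]).as_matrix();d=R.T@(np.asarray(p,float)-s["eef_pos"])
    y=np.degrees(s["tcp_rot"][2]);t=0
    if yaw is not None:
        t=-(yaw-y)
        m=180 if half else 360
        t=(t+m/2)%m-m/2
    print("go d",np.round(d,1),"turn",round(t,1));return d,t
def st():
    s=env.state();print("t %.1f"%s["t"],"pos",np.round(s["eef_pos"],1),"yaw %.1f"%np.degrees(s["tcp_rot"][2]),"q6 %.2f"%s["joints"][5],"f",np.round(s["ft_force"],1),"open %.1f"%(s["opening"]*95.1),"grip",round(s["grip_force"],1))
def warp(c,z,x0,x1,y0,y1,s):
    "rectified view of plane z: columns = -y.. rows = x ; s px/mm; pixel (u,v): y=y1-u/s, x=x1-v/s"
    H=[];W=[]
    pts=[(x0,y0),(x0,y1),(x1,y0),(x1,y1)]
    src=np.float32([proj(c,(x,y,z)) for x,y in pts]);dst=np.float32([((y1-y)*s,(x1-x)*s) for x,y in pts])
    return cv2.warpPerspective(c["img"],cv2.getPerspectiveTransform(src,dst),(int((y1-y0)*s),int((x1-x0)*s)),flags=cv2.INTER_CUBIC)
E
python3 - <<'E'
from h import *
a=snap("scene","s1");b=snap("side","d1")
for n,u,v in [("cap",(152,200),(304,159)),("cap",(213,174),(306,201)),("cap",(270,151),(309,255)),("handle",(284,178),(233,190)),("dish",(223,282),(209,170)),("grip",(150,268),(252,152))]:
    print(n,*[np.round(q,1) for q in tri([(a,u),(b,v)])])
print(onz(a,(348,177),4))
E
```

```text
cap [ 417.1 -272.5  125.3] [0.7 0.7]
cap [419.  -82.3 119.5] [2.9 2.9]
cap [425.  115.1 118.8] [0.2 0.2]
handle [624.1   1.4 216. ] [3. 3.]
dish [ 720.6 -244.1   83.9] [1.9 1.9]
grip [ 584.8 -363.8   80.1] [4.2 4.2]
[566.54023225 330.6104343    4.        ]
```

```bash
python3 -m crank '[[0,0,-40,0,95],[0,0,-80,0,95],[0,0,-120,0,95],[0,0,-150,0,95],[0,0,-150,0,95]]'; python3 -c "
from h import *
st();go([480,-60,420],0)"
```

```text
t: 0.67
eef_pos: [240.8, -577.8, 390.4]
tcp_rot: [3.132, 0.001, 0.395]
ft_force: [-0.0, -1.0, 0.2]
opening: 0.998
grip_force: 0.0
t 0.7 pos [ 240.8 -577.8  390.4] yaw 22.6 q6 -0.11 f [-0.  -1.   0.2] open 94.9 grip 0.0
go d [ 420.  -385.6  -33.8] turn 22.6
```

```bash
python3 -m crank '[[42,-38,-3,7,95],[84,-77,-7,14,95],[126,-115,-10,21,95],[168,-154,-13,22.6,95],[210,-192,-17,22.6,95],[250,-231,-20,22.6,95],[292,-270,-24,22.6,95],[334,-308,-27,22.6,95],[375,-345,-31,22.6,95],[420,-385,-34,22.6,95]]'; python3 -m crank '[[0,0,0,0,95],[0,0,0,0,95],[0,0,0,0,95],[0,0,0,0,95]]'; python3 - <<'E'
from h import *
st();c=snap("wrist","w1")
cv2.imwrite("pics/w1b.png",cv2.resize(c["img"],(800,600),interpolation=cv2.INTER_CUBIC))
E
```

```text
t: 1.5
eef_pos: [414.9, -197.3, 408.4]
tcp_rot: [3.142, -0.0, 0.0]
ft_force: [1.0, -1.3, 0.1]
opening: 0.997
grip_force: 0.0
t: 1.83
eef_pos: [414.3, -200.2, 408.1]
tcp_rot: [-3.142, 0.001, -0.001]
ft_force: [0.4, -0.1, 1.0]
opening: 0.999
grip_force: 0.0
t 1.8 pos [ 414.3 -200.2  408.1] yaw -0.1 q6 0.98 f [ 0.4 -0.1  1. ] open 95.0 grip 0.0
```

View pics/w1b.png

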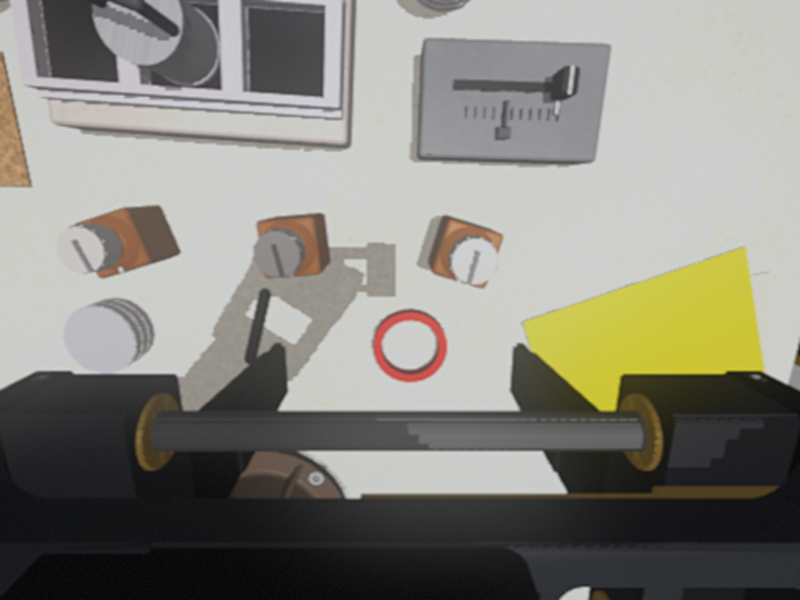

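The wrist picture is usable. It shows caps at about (85,248), (278,253) and (473,260), the slide grip near (566,80) and the mark clip at (503,118). The tray and mat are cut off on the left, so I'll shift left and forward for the main measurement.

```bash
python3 -m crank '[[20,-40,0,0,95],[40,-80,0,0,95],[60,-120,-5,0,95],[72,-160,-10,0,95],[72,-190,-12,0,95],[72,-190,-12,0,95],[72,-190,-12,0,95],[72,-190,-12,0,95],[72,-190,-12,0,95],[72,-190,-12,0,95]]'; python3 - <<'E'
from h import *
st();c=snap("wrist","w2")
cv2.imwrite("pics/w2b.png",cv2.resize(c["img"][0:300],(800,469),interpolation=cv2.INTER_CUBIC))
E
```

```text
t: 2.72
eef_pos: [486.6, -10.8, 420.3]
tcp_rot: [3.141, 0.0, -0.002]
ft_force: [-0.4, 0.2, -0.3]
opening: 1.001
grip_force: 0.0
t 2.7 pos [486.6 -10.8 420.3] yaw -0.1 q6 1.42 f [-0.4  0.2 -0.3] open 95.2 grip 0.0
```

View pics/w2b.png

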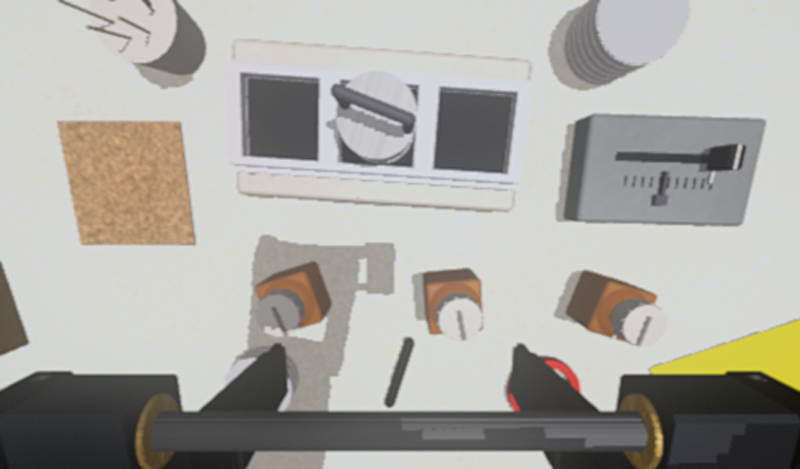

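```bash
python3 - <<'E'
from h import *
c=load("w2");k=1.5625
P=lambda u,v,z:np.round(onz(c,(u/k,v/k),z)[:2],1)
print("mat",[P(*q,4) for q in[(57,121),(181,121),(196,244),(81,244)]])
print("caps",[P(*q,126) for q in[(281,312),(460,318),(642,324)]])
print("ribs",[(P(*q,126),P(*r,126)) for q,r in[((273,305),(287,332)),((458,311),(463,338)),((650,318),(640,340))]])
print("handle",P(337,90,215),P(411,125,215))
print("bayL",[P(*q,93) for q in[(242,74),(320,79),(318,161),(241,155)]])
print("bayR",[P(*q,93) for q in[(438,86),(518,92),(513,173),(434,168)]])
print("clip",P(665,172,58),P(659,203,58),"grip",P(742,145,85),P(742,158,85))
print("box top",[P(*q,50) for q in[(592,115),(765,121),(743,223),(576,218)]])
# rectified: left = tray at z93, right bottles at z 78, 126
A=warp(c,93,560,690,-180,180,2.2)
B=np.hstack([warp(c,126,x-55,x+55,y-60,y+60,2.2) for x,y in[(424,117),(420,-80),(419,-270)]])
D=np.hstack([warp(c,85,530,650,-440,-260,2.2),warp(c,58,530,650,-440,-260,2.2)])
M=np.zeros((A.shape[0]+B.shape[0]+min(D.shape[0],600-A.shape[0]-B.shape[0]-40),800,3),np.uint8)
r=0
for X in(A,B,D):
    h=min(len(X),len(M)-r);M[r:r+h,:X.shape[1]]=X[:h,:800];r+=h
print(A.shape,B.shape,D.shape,M.shape);cv2.imwrite("pics/m1.png",M)
E
```

```text
mat [array([639.1, 405.2]), array([638.9, 254.4]), array([489.6, 254.8]), array([489.8, 405.1])]
caps [array([432.1, 116.1]), array([425. , -75.8]), array([ 417.9, -272.3])]
ribs [(array([439.8, 124. ]), array([409.5, 111.2])), (array([432.8, -73.3]), array([402.3, -79.8])), (array([ 424.6, -279.9]), array([ 399.6, -272.8]))]
handle [631.1  36.2] [606.6 -19.5]
bayL [array([670. , 146.2]), array([665.4,  68.5]), array([587.4,  74.5]), array([593.5, 154.7])]
bayR [array([658.8, -49.8]), array([ 653.1, -130.7]), array([ 574.9, -130.9]), array([580.1, -47.4])]
clip [ 576.8 -312. ] [ 542.6 -310.6] grip [ 603.1 -373.2] [ 590.  -375.9]
box top [array([ 637.9, -225.7]), array([ 631.4, -419.8]), array([ 519. , -418.6]), array([ 525.2, -219.8])]
(286, 792, 3) (242, 792, 3) (264, 792, 3) (560, 800, 3)
```

View pics/m1.png

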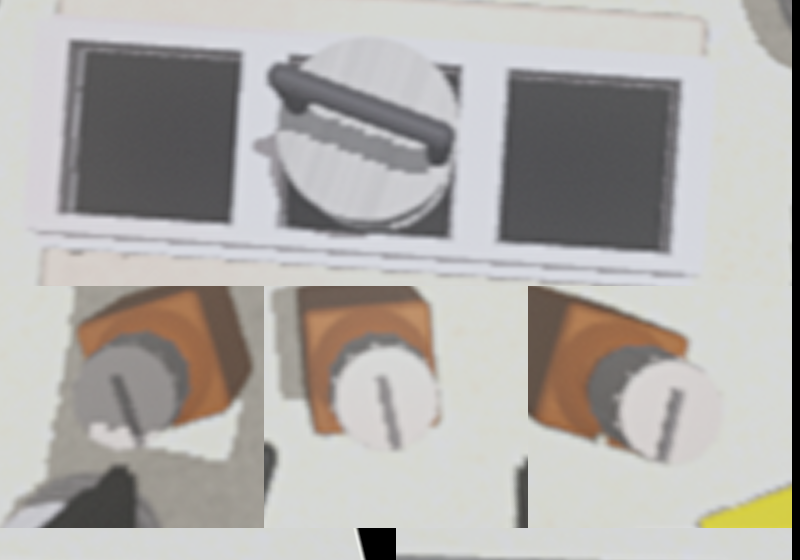

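The rectified picture checks out: bay openings are 79 mm, bay centres are 200 mm apart and the mat is 150 mm, all as given. The caps sit at about panel pixels (126,396), (386,397) and (670,412), and the handle bar runs (285,75) to (440,135). I still need bottle yaws and slide details, so I'll overlay models to check those.

```bash
cat >> h.py <<'E'
def line(im,c,pts,col=(0,255,0),k=1,off=(0,0)):
    q=np.int32([(proj(c,p)-off)*k for p in pts]);cv2.polylines(im,[q],False,col,1)
def box(x,y,th,hx,hy,z):
    t=np.radians(th);return [(x+a*np.cos(t)-b*np.sin(t),y+a*np.sin(t)+b*np.cos(t),z) for a,b in[(hx,hy),(hx,-hy),(-hx,-hy),(-hx,hy),(hx,hy)]]
def circ(x,y,r,z): return [(x+r*np.cos(a),y+r*np.sin(a),z) for a in np.linspace(0,6.29,40)]
def crop(c,u,v,w,h,k): # centre px, size px
    u0,v0=int(u-w/2),int(v-h/2);return cv2.resize(c["img"][max(v0,0):v0+h,max(u0,0):u0+w],None,fx=k,fy=k,interpolation=cv2.INTER_CUBIC),(max(u0,0),max(v0,0))
E
python3 - <<'E'
from h import *
c=load("w2")
B=[(429,120,20),(424.5,-75.7,7),(416.7,-274.5,-18)]
rows=[]
for x,y,t in B:
    u,v=proj(c,(x,y,90));im,o=crop(c,u,v,66,66,4);k=4
    line(im,c,box(x,y,t,33,33,78),k=k,off=o);line(im,c,circ(x,y,24,126),(255,0,0),k,o);line(im,c,box(x,y,t,33,33,0),(0,255,255),k,o);rows.append(im)
top=np.hstack(rows)
u,v=proj(c,(580,-320,60));im,o=crop(c,u,v,130,76,4);k=4
line(im,c,box(579,-321,2,60,100,50),k=k,off=o)
u,v=proj(c,(623,12,100));im2,o=crop(c,u,v,66,76,4)
line(im2,c,circ(623.4,11.6,35.5,165),k=4,off=o);line(im2,c,[(631,36.2,215),(606.6,-19.5,215)],k=4,off=o);line(im2,c,box(623.4,11.6,-3.8,40,40,93),(255,0,0),4,o)
bot=np.hstack([im,im2]);W=max(top.shape[1],bot.shape[1])
f=lambda X:np.pad(X,((0,0),(0,W-X.shape[1]),(0,0)))
M=np.vstack([f(top),f(bot)]);print(M.shape);cv2.imwrite("pics/m2.png",M)
E
```

```text
(568, 792, 3)
```

View pics/m2.png

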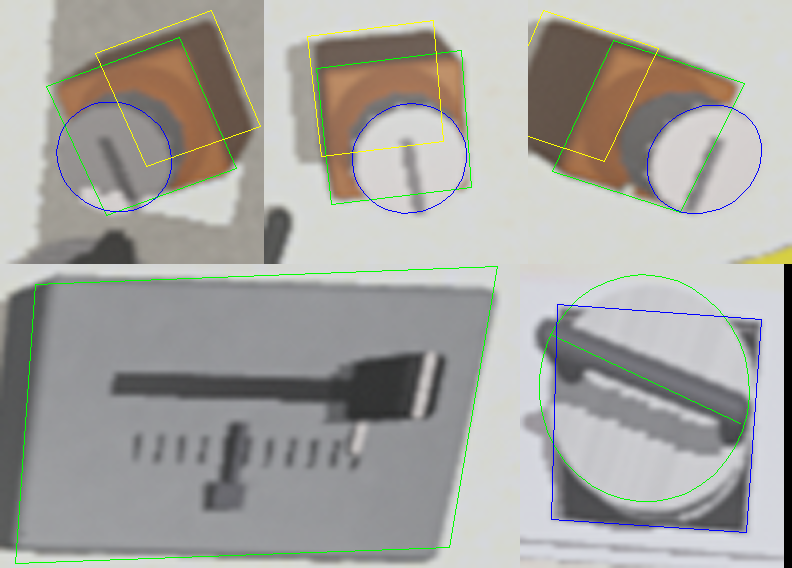

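The overlay fits to within about 3 mm. Bottle yaws are about 20°, 6.5° and -18.5°. The handle bar runs (550,335) to (735,410), which gives a canister yaw of about -22°. On the control box (yaw about -2°) the pointer is at panel pixel (425,385) and the clip at (235,455). Next is the canister.

```bash
python3 -m crank '[[40,-6,0,-7,60],[80,-12,0,-14,60],[110,-18,30,-21,60],[134,-20,70,-28,60],[134,-20,110,-35,60],[134,-20,120,-42,60],[134,-20,120,-49,60],[134,-20,120,-56,60],[134,-20,120,-63,60],[134,-20,120,-68,60]]'; python3 -m crank '[[0,0,0,0,60],[0,0,0,0,60],[0,0,0,0,60],[0,0,0,0,60]]'; python3 - <<'E'
from h import *
st();c=snap("wrist","w3");go([620,9.5,215],68)
im=c["img"].copy()
for z,p in((215,[(631,36.2,215),(608.5,-19.0,215)]),):line(im,c,p)
cv2.imwrite("pics/w3b.png",im[:320])
E
```

```text
t: 3.6
eef_pos: [620.7, 9.6, 300.2]
tcp_rot: [-3.141, 0.0, 1.192]
ft_force: [-0.4, 0.5, 0.6]
opening: 0.629
grip_force: 0.0
t: 3.93
eef_pos: [620.6, 10.4, 300.5]
tcp_rot: [3.142, 0.0, 1.185]
ft_force: [-0.3, 1.0, -0.8]
opening: 0.631
grip_force: 0.0
t 3.9 pos [620.6  10.4 300.5] yaw 67.9 q6 0.30 f [-0.3  1.  -0.8] open 60.0 grip 0.0
go d [-1.2 -0.2 85.5] turn -0.1
```

View pics/w3b.png

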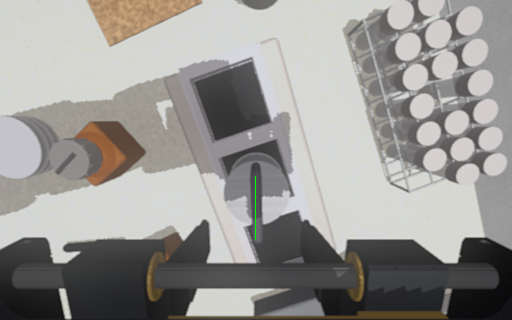

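The bar runs down column 256 from row 163 to 240, centred between the fingers, so I can descend.

```bash
python3 -m crank '[[-1,0,30,0,60],[-1,0,60,0,60],[-1,0,80,0,60],[-1,0,85,0,60],[-1,0,85,0,60],[-1,0,85,0,0],[-1,0,85,0,0],[-1,0,85,0,0],[-1,0,85,0,0],[-1,0,85,0,0]]'; python3 -m crank '[[0,0,0,0,0],[0,0,-10,0,0],[0,0,-20,0,0],[0,0,-40,0,0],[0,0,-60,0,0],[0,0,-75,0,0],[0,0,-75,0,0],[0,0,-75,0,0],[0,0,-75,0,0]]'; python3 -c "
from h import *
st();go([564.5,330,290])"
```

```text
t: 4.82
eef_pos: [620.4, 9.9, 216.2]
tcp_rot: [3.14, -0.0, 1.187]
ft_force: [-0.2, 0.3, 1.0]
opening: 0.335
grip_force: 0.0
t: 5.57
eef_pos: [620.0, 9.9, 290.1]
tcp_rot: [-3.141, 0.0, 1.187]
ft_force: [-0.5, 0.2, -0.3]
opening: -0.001
grip_force: 0.0
t 5.6 pos [620.    9.9 290.1] yaw 68.0 q6 0.29 f [-0.5  0.2 -0.3] open -0.1 grip 0.0
go d [ 2.761e+02 -1.712e+02  1.000e-01] turn 0
```

The fingers are slower than I assumed: they had not closed when I lifted. Repeating with more closing time.

```bash
python3 -m crank '[[0,0,0,0,40],[0,0,0,0,40],[0,0,0,0,40],[0,0,0,0,40],[0,0,0,0,40],[0,0,0,0,40],[0,0,0,0,40],[0,0,0,0,40]]'; python3 - <<'E'
from h import *
st();c=snap("wrist","w4");o=load("w3")
def piece(c,x,y,z,s=3):return warp(c,z,x-50,x+50,y-50,y+50,s)
M=np.hstack([piece(o,620,10,215,2.5),piece(c,620,10,215,2.5),piece(c,620,10,165,2.5)]);cv2.imwrite("pics/w4b.png",M)
E
```

```text
t: 6.23
eef_pos: [620.3, 9.8, 290.5]
tcp_rot: [3.142, 0.0, 1.187]
ft_force: [0.3, 0.3, 0.4]
opening: 0.417
grip_force: 0.0
t 6.2 pos [620.3   9.8 290.5] yaw 68.0 q6 0.29 f [0.3 0.3 0.4] open 39.7 grip 0.0
```

View pics/w4b.png

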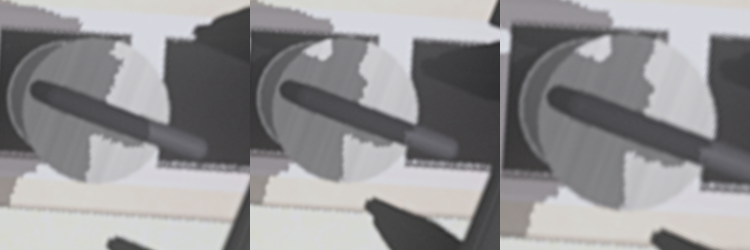

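The canister has not moved: the bar runs (285,88) to (455,150) in the second panel, centred near (622,12). Descending again.

```bash
python3 -m crank '[[1,0,30,0,40],[1,0,60,0,40],[1,0,75,0,40],[1,0,75,0,40],[1,0,75,0,0],[1,0,75,0,0],[1,0,75,0,0],[1,0,75,0,0],[1,0,75,0,0],[1,0,75,0,0]]'; python3 -m crank '[[0,0,0,0,0],[0,0,0,0,0],[0,0,0,0,0],[0,0,0,0,0],[0,0,0,0,0]]'; python3 -m crank '[[0,0,-8,0,0],[0,0,-16,0,0],[0,0,-30,0,0],[0,0,-45,0,0],[0,0,-60,0,0],[0,0,-75,0,0],[0,0,-75,0,0],[0,0,-75,0,0]]'; python3 -c "
from h import *
st();go([564.5,330,290])"
```

```text
t: 7.12
eef_pos: [621.0, 10.6, 216.3]
tcp_rot: [3.14, -0.0, 1.187]
ft_force: [0.8, -1.2, 1.8]
opening: 0.099
grip_force: 29.9
t: 7.53
eef_pos: [621.1, 10.6, 216.2]
tcp_rot: [3.14, -0.0, 1.187]
ft_force: [0.8, -2.1, 5.7]
opening: 0.098
grip_force: 29.9
t: 8.2
eef_pos: [620.5, 10.9, 290.8]
tcp_rot: [3.141, -0.0, 1.187]
ft_force: [-0.1, -0.1, -4.6]
opening: 0.096
grip_force: 29.9
t 8.2 pos [620.5  10.9 290.8] yaw 68.0 q6 0.29 f [-0.1 -0.1 -4.6] open 9.1 grip 29.9
go d [ 275.  -171.4    0.7] turn 0
```

Held, at 4.6 N. Now carrying it to the mat.

```bash
python3 -m crank '[[10,-6,0,0,0],[27,-17,0,0,0],[48,-30,0,0,0],[70,-44,0,0,0],[92,-57,0,0,0],[114,-71,0,0,0],[136,-85,0,0,0],[158,-98,0,0,0],[180,-112,0,0,0],[202,-126,0,0,0]]'; python3 -m crank '[[22,-14,0,0,0],[42,-26,0,0,0],[58,-36,0,0,0],[68,-42,0,0,0],[73,-45.4,0,0,0],[73,-45.4,0,0,0],[73,-45.4,0,0,0],[73,-45.4,0,0,0],[73,-45.4,0,0,0]]'; python3 -c "
from h import *
st();go([564.5,330,145])"
```

```text
t: 9.03
eef_pos: [578.2, 247.1, 289.1]
tcp_rot: [-3.14, 0.001, 1.187]
ft_force: [1.0, -0.2, -3.4]
opening: 0.094
grip_force: 29.9
t: 9.78
eef_pos: [564.9, 329.0, 290.5]
tcp_rot: [3.141, 0.0, 1.186]
ft_force: [0.1, 0.8, -4.1]
opening: 0.099
grip_force: 29.9
t 9.8 pos [564.9 329.  290.5] yaw 68.0 q6 0.81 f [ 0.1  0.8 -4.1] open 9.4 grip 29.9
go d [  0.8  -0.8 145.5] turn 0
```

```bash
python3 -m crank '[[1,-1,15,0,0],[1,-1,40,0,0],[1,-1,70,0,0],[1,-1,100,0,0],[1,-1,125,0,0],[1,-1,137,0,0],[1,-1,141,0,0],[1,-1,143,0,0],[1,-1,144,0,0],[1,-1,144,0,0]]'; python3 -c "
from h import *
st()"; python3 -m crank '[[0,0,0.6,0,0],[0,0,1.2,0,0],[0,0,1.2,0,0]]'
```

```text
t: 10.62
eef_pos: [564.6, 331.4, 147.8]
tcp_rot: [3.14, -0.001, 1.187]
ft_force: [0.3, -0.8, -3.2]
opening: 0.097
grip_force: 29.9
t 10.6 pos [564.6 331.4 147.8] yaw 68.0 q6 0.81 f [ 0.3 -0.8 -3.2] open 9.2 grip 29.9
t: 10.87
eef_pos: [564.2, 331.3, 145.8]
tcp_rot: [3.141, -0.001, 1.187]
ft_force: [-0.5, 0.6, -4.2]
opening: 0.096
grip_force: 29.9
```

```bash
python3 -m crank '[[0,0,0.5,0,0],[0,0,1,0,0],[0,0,1,0,0]]'; python3 -m crank '[[0,0,0.5,0,0],[0,0,1,0,0],[0,0,1,0,0]]'
```

```text
t: 11.12
eef_pos: [564.8, 331.4, 145.3]
tcp_rot: [3.14, -0.001, 1.187]
ft_force: [1.7, -1.7, 5.0]
opening: 0.098
grip_force: 29.9
t: 11.37
eef_pos: [565.2, 331.3, 145.1]
tcp_rot: [3.139, -0.002, 1.187]
ft_force: [1.5, -1.5, 11.3]
opening: 0.098
grip_force: 29.9
```

It's on the mat. Releasing, rising, and moving to a viewing spot.

```bash
python3 -m crank '[[0,0,-1,0,0],[0,0,-1,0,40],[0,0,-1,0,40],[0,0,-1,0,40],[0,0,-1,0,40],[0,0,-1,0,40],[0,0,-1,0,40],[0,0,-20,0,40],[0,0,-50,0,60],[0,0,-90,0,60]]'; python3 -m crank '[[0,0,-40,7,60],[-20,10,-80,14,60],[-40,30,-115,21,60],[-60,50,-150,28,60],[-80,70,-185,35,60],[-100,90,-185,42,60],[-120,110,-185,49,60],[-140,130,-185,56,60],[-160,150,-185,63,60],[-180,160,-185,68,60]]';python3 -m crank '[[0,0,0,0,60],[0,0,0,0,60],[0,0,0,0,60]]'; python3 - <<'E'
from h import *
st();c=snap("wrist","w5");o=load("w2")
cv2.imwrite("pics/w5b.png",c["img"][:300])
E
```

```text
t: 12.2
eef_pos: [563.2, 330.8, 231.8]
tcp_rot: [-3.138, 0.004, 1.187]
ft_force: [-0.4, -0.7, 0.6]
opening: 0.508
grip_force: 0.0
t: 13.03
eef_pos: [646.1, 102.5, 417.7]
tcp_rot: [3.141, 0.001, -0.007]
ft_force: [-0.1, -0.8, 0.3]
opening: 0.635
grip_force: 0.0
t: 13.28
eef_pos: [644.9, 104.9, 418.3]
tcp_rot: [-3.141, 0.0, 0.002]
ft_force: [0.5, 0.3, 0.2]
opening: 0.629
grip_force: 0.0
t 13.3 pos [644.9 104.9 418.3] yaw 0.1 q6 1.63 f [0.5 0.3 0.2] open 59.8 grip 0.0
```

View pics/w5b.png

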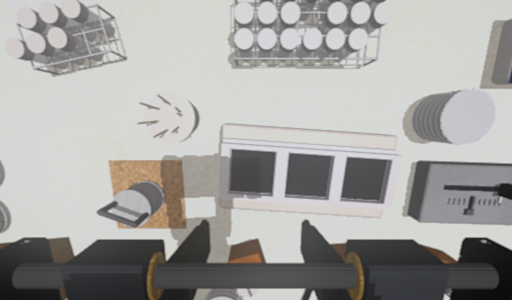

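The canister stands upright on the mat, centred near (148,196) against a mat centre of (148,194). All three bays are empty. Moving to hover over the left bottle.

```bash
cat >> h.py <<'E'
def cap(c,x,y,z=126,s=3,R=45,name=None):
    im=warp(c,z,x-R,x+R,y-R,y+R,s);g=cv2.GaussianBlur(cv2.cvtColor(im,cv2.COLOR_BGR2GRAY),(5,5),0)
    h=cv2.HoughCircles(g,cv2.HOUGH_GRADIENT,1,10,param1=60,param2=12,minRadius=int(22*s),maxRadius=int(26*s))
    if h is not None:
        for u,v,r in h[0][:3]:print("cap x %.1f y %.1f r %.1f"%(x+R-v/s,y+R-u/s,r/s));cv2.circle(im,(int(u),int(v)),int(r),(0,255,0),1)
    return im
E
python3 -m crank '[[-30,-2,0,7,60],[-60,-4,10,14,60],[-90,-6,35,14,60],[-120,-8,65,14,60],[-150,-10,95,14,60],[-180,-13,125,14,60],[-205,-15,150,14,60],[-215,-15,180,14,80],[-215,-15,208,14,80],[-215,-15,208,14,80]]'; python3 -m crank '[[0,0,0,0,80],[0,0,0,0,80],[0,0,0,0,80],[0,0,0,0,80]]'; python3 - <<'E'
from h import *
st();c=snap("wrist","w6");M=cap(c,429,119,R=50)
i2=c["img"].copy();cv2.imwrite("pics/w6b.png",np.hstack([M,c["img"][:300]]))
E
```

```text
t: 14.17
eef_pos: [427.6, 120.0, 207.1]
tcp_rot: [3.14, 0.005, -0.241]
ft_force: [1.0, -0.4, 0.1]
opening: 0.784
grip_force: 0.0
t: 14.5
eef_pos: [430.8, 119.5, 211.5]
tcp_rot: [-3.141, -0.002, -0.244]
ft_force: [0.1, 0.3, -0.4]
opening: 0.838
grip_force: 0.0
t 14.5 pos [430.8 119.5 211.5] yaw -14.0 q6 1.94 f [ 0.1  0.3 -0.4] open 79.7 grip 0.0
cap x 429.5 y 120.8 r 22.7
cap x 426.2 y 120.2 r 25.8
```

View pics/w6b.png

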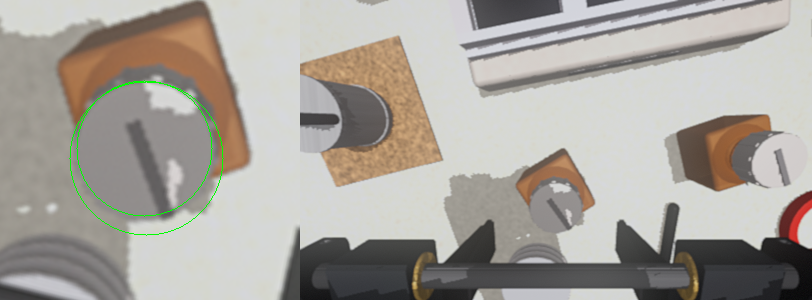

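The cap is centred at panel (146,150), i.e. about (429,120), and midway between the fingers. The body yaw of about 20° is confirmed. Grasping.

```bash
python3 -m crank '[[-2,-1,30,0,80],[-2,-1,60,0,80],[-2,-1,85,0,80],[-2,-1,95,0,80],[-2,-1,95,0,40],[-2,-1,95,0,40],[-2,-1,95,0,40],[-2,-1,95,0,40],[-2,-1,95,0,40],[-2,-1,95,0,40]]'; python3 -m crank '[[0,0,0,0,40],[0,0,0,0,40],[0,0,0,0,40]]'; python3 -m crank '[[0,0,-10,0,40],[0,0,-30,0,40],[0,0,-55,0,40],[0,0,-85,0,40],[0,0,-110,0,40],[0,0,-125,0,40],[0,0,-125,0,40],[0,0,-125,0,40]]'; python3 -c "
from h import *
st();go([630,111.4,240],-37.8)"
```

```text
t: 15.38
eef_pos: [428.6, 120.8, 116.0]
tcp_rot: [-3.141, -0.001, -0.244]
ft_force: [-0.1, -2.2, 4.0]
opening: 0.502
grip_force: 30.0
t: 15.63
eef_pos: [428.6, 120.7, 115.9]
tcp_rot: [-3.142, -0.001, -0.244]
ft_force: [-0.8, -3.1, 7.8]
opening: 0.502
grip_force: 30.0
t: 16.3
eef_pos: [428.2, 120.8, 240.2]
tcp_rot: [-3.141, -0.001, -0.244]
ft_force: [-0.1, 0.0, -4.9]
opening: 0.497
grip_force: 30.0
t 16.3 pos [428.2 120.8 240.2] yaw -14.0 q6 1.94 f [-0.1  0.  -4.9] open 47.3 grip 30.0
go d [198.1 -39.6   0.4] turn 23.8
```

```bash
python3 -m crank '[[10,-2,0,2,40],[30,-6,0,5,40],[55,-11,0,9,40],[80,-16,0,13,40],[105,-21,0,17,40],[130,-26,0,20,40],[155,-31,0,22,40],[178,-36,0,23.8,40],[192,-39,0,23.8,40],[198,-39.6,0,23.8,40]]';python3 -m crank '[[0,0,0,0,40],[0,0,0,0,40],[0,0,0,0,40],[0,0,0,0,40],[0,0,0,0,40]]'; python3 - <<'E'
from h import *
st();go([630,111.4,191],-37.8)
c=snap("wrist","w7");d=snap("side","d7")
# held bottle underside z
z=env.state()["eef_pos"][2]-116
x,y=env.state()["eef_pos"][:2]
cr=[]
for q in(c,d):
    im=cv2.resize(q["img"],None,fx=4,fy=4,interpolation=cv2.INTER_CUBIC)
    for zz in(z,z+78):line(im,q,box(x,y,-3.8,33,33,zz),k=4)
    line(im,q,box(630,111.4,-3.8,40,40,93),(255,0,0),4)
    u,v=np.int32(proj(q,(x,y,120))*4);u0=max(u-200,0);v0=max(v-280,0);cr.append(im[v0:v0+480,u0:u0+400])
h=min(len(k) for k in cr);cv2.imwrite("pics/w7b.png",np.hstack([k[:h] for k in cr]))
E
```

```text
t: 17.13
eef_pos: [631.1, 111.2, 237.2]
tcp_rot: [3.139, 0.002, -0.66]
ft_force: [0.6, -0.1, -4.5]
opening: 0.502
grip_force: 30.0
t: 17.55
eef_pos: [629.5, 111.5, 240.6]
tcp_rot: [-3.142, -0.0, -0.659]
ft_force: [-0.2, 0.4, -3.6]
opening: 0.5
grip_force: 30.0
t 17.6 pos [629.5 111.5 240.6] yaw -37.8 q6 2.30 f [-0.2  0.4 -3.6] open 47.6 grip 30.0
go d [ 0.5 -0.2 49.6] turn 0.0
```

View pics/w7b.png

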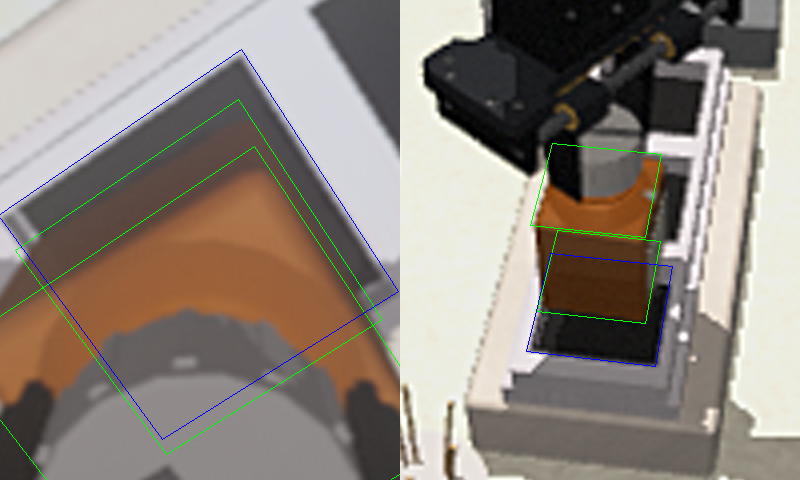

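The wrist picture (left) shows the body squarely aligned with the blue bay outline. The side picture shows the bottle at about (600,250), directly above the bay opening outlined from (530,350) to (670,265). Lowering.

```bash
python3 -m crank '[[0.5,0,12,0,40],[0.5,0,25,0,40],[0.5,0,35,0,40],[0.5,0,42,0,40],[0.5,0,46,0,40],[0.5,0,48,0,40],[0.5,0,48,0,40]]'; python3 -m crank '[[0,0,0.8,0,40],[0,0,1.6,0,40],[0,0,1.6,0,40]]'
```

```text
t: 18.23
eef_pos: [630.5, 111.1, 192.0]
tcp_rot: [3.141, 0.0, -0.659]
ft_force: [-0.0, -1.0, -2.9]
opening: 0.5
grip_force: 30.0
t: 18.48
eef_pos: [630.6, 111.1, 191.1]
tcp_rot: [-3.141, -0.001, -0.659]
ft_force: [0.1, 1.0, -3.7]
opening: 0.503
grip_force: 30.0
```

```bash
python3 -m crank '[[0,0,0.6,0,40],[0,0,1.2,0,40],[0,0,1.2,0,40]]'; for i in 1 2; do python3 -m crank '[[0,0,0,-7,40],[0,0,0,-14,40],[0,0,0,-21,40],[0,0,0,-28,40],[0,0,0,-35,40],[0,0,0,-42,40],[0,0,0,-49,40],[0,0,0,-56,40],[0,0,0,-63,40],[0,0,0,-70,40]]'; python3 -c "
from h import *
st();print(np.round(env.state()['moment'],2))"; done
```

```text
t: 18.73
eef_pos: [630.7, 110.9, 190.9]
tcp_rot: [-3.141, -0.002, -0.659]
ft_force: [-3.7, -2.3, 6.6]
opening: 0.5
grip_force: 30.0
t: 19.57
eef_pos: [631.2, 111.3, 190.8]
tcp_rot: [3.141, -0.003, 0.568]
ft_force: [0.6, -0.4, 5.1]
opening: 0.499
grip_force: 30.0
t 19.6 pos [631.2 111.3 190.8] yaw 32.5 q6 1.07 f [ 0.6 -0.4  5.1] open 47.4 grip 30.0
[ 0.3   0.09 -0.08]
t: 20.4
eef_pos: [630.9, 111.3, 190.8]
tcp_rot: [3.14, 0.0, 1.79]
ft_force: [-1.5, 0.5, 5.6]
opening: 0.501
grip_force: 30.0
t 20.4 pos [630.9 111.3 190.8] yaw 102.6 q6 -0.15 f [-1.5  0.5  5.6] open 47.6 grip 30.0
[ 0.06  0.43 -0.03]
```

```bash
python3 -m crank '[[0,0,0,-7,40],[0,0,0,-14,40],[0,0,0,-21,40],[0,0,0,-28,40],[0,0,0,-35,40],[0,0,0,-42,40],[0,0,0,-49,40],[0,0,0,-56,40],[0,0,0,-60,40],[0,0,0,-63,40]]' >/dev/null; for i in 1 2 3 4 5 6; do python3 -m crank '[[0,0,0,-1.5,40],[0,0,0,-3,40],[0,0,0,-3,40]]'>/dev/null; python3 -c "
from h import *
st();print(np.round(env.state()['moment'],2))"; done
```

```text
t 21.5 pos [630.8 111.  190.8] yaw 168.3 q6 -1.30 f [-2.4 -0.4  5.9] open 47.6 grip 30.0
[-0.32  0.26  0.04]
t 21.7 pos [630.8 110.9 190.8] yaw 171.3 q6 -1.35 f [-2.2 -0.9  5.9] open 47.4 grip 30.0
[-0.39  0.27  0.05]
t 22.0 pos [630.8 110.9 190.8] yaw 174.3 q6 -1.40 f [-1.3 -1.7  6.5] open 47.8 grip 30.0
[-0.41  0.24  0.05]
t 22.2 pos [630.8 110.9 190.8] yaw 177.3 q6 -1.45 f [-2.  -2.   5.8] open 47.8 grip 30.0
[-0.42  0.23 -0.  ]
t 22.5 pos [630.8 110.8 190.8] yaw -179.7 q6 -1.50 f [-2.3 -1.7  5.9] open 47.6 grip 30.0
[-0.55  0.22 -0.17]
t 22.7 pos [630.5 110.7 190.7] yaw -176.7 q6 -1.56 f [-2.8 -2.3  5.7] open 47.4 grip 30.0
[-0.57  0.54 -0.26]
```

The moment climbs well above the cap friction at about 218°, so the stop is reached. One more small turn, then release, rise, and check the angle.

```bash
python3 -m crank '[[0,0,0,-1.5,40],[0,0,0,-3,40],[0,0,0,-3,40]]'>/dev/null; python3 -c "
from h import *
st();print(np.round(env.state()['moment'],2))";python3 -m crank '[[0,0,0,0,75],[0,0,0,0,75],[0,0,0,0,75],[0,0,0,0,75],[0,0,0,0,75],[0,0,0,0,75],[0,0,0,0,75],[0,0,-25,0,75],[0,0,-60,0,75],[0,0,-90,0,75]]'; python3 - <<'E'
from h import *
st();c=snap("scene","s8");d=snap("side","d8");w=snap("wrist","w8");go([424.5,-75.7,215],-36.7,False);
E
```

```text
t 23.0 pos [630.3 110.8 190.7] yaw -173.8 q6 -1.61 f [-4.3 -2.9  7.2] open 47.4 grip 30.0
[-0.35  0.76 -0.54]
t: 23.82
eef_pos: [630.4, 111.1, 280.7]
tcp_rot: [-3.142, -0.001, -3.033]
ft_force: [0.0, -0.4, 1.1]
opening: 0.79
grip_force: 0.0
t 23.8 pos [630.4 111.1 280.7] yaw -173.8 q6 -1.61 f [ 0.  -0.4  1.1] open 75.1 grip 0.0
go d [ 225.9 -163.4   65.8] turn -137.1
```

```bash
python3 -m crank '[[23,-16,0,7,75],[46,-33,0,14,75],[69,-49,0,21,75],[92,-66,0,28,75],[115,-82,0,35,75],[138,-98,0,42,75],[161,-115,0,49,75],[184,-131,20,56,75],[207,-147,40,63,75],[226,-163,66,70,75]]' >/dev/null; python3 -m crank '[[0,0,0,7,75],[0,0,0,14,75],[0,0,0,21,75],[0,0,0,28,75],[0,0,0,35,75],[0,0,0,42,75],[0,0,0,49,75],[0,0,0,56,75],[0,0,0,63,75],[0,0,0,70,75]]'>/dev/null;python3 -m crank '[[0,0,0,7,75],[0,0,0,14,75],[0,0,0,21,75],[0,0,0,28,75],[0,0,0,35,75],[0,0,0,42,75],[0,0,0,49,75],[0,0,0,56,75],[0,0,0,63,75],[0,0,0,70,75]]'>/dev/null;python3 -m crank '[[0,0,0,7,75],[0,0,0,13,75],[0,0,0,13,75],[0,0,0,13,75],[0,0,0,13,75]]'; python3 - <<'E'
from h import *
st();c=snap("wrist","w9");M=cap(c,424.5,-75.7,R=50)
w=load("w8");A=warp(w,201,580,680,61,161,3)
i3=cv2.resize(c["img"][:300],(300*512//300,300))
cv2.imwrite("pics/w9b.png",np.hstack([M,A]))
go([424.5,-75.7,116],-36.7)
E
```

```text
t: 26.88
eef_pos: [423.2, -75.3, 213.0]
tcp_rot: [3.141, 0.001, -0.638]
ft_force: [0.2, -0.6, -0.1]
opening: 0.789
grip_force: 0.0
t 26.9 pos [423.2 -75.3 213. ] yaw -36.6 q6 1.88 f [ 0.2 -0.6 -0.1] open 75.0 grip 0.0
cap x 424.7 y -75.9 r 22.6
go d [ 1.2 -0.5 97.2] turn 0.1
```

View pics/w9b.png

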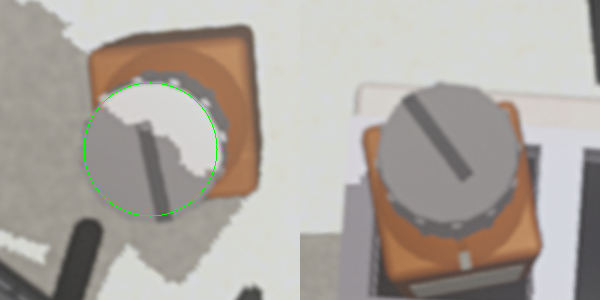

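The middle cap is at (424.7,-75.9). Bottle 1 stands in its bay, turned about 12° against the walls. Its rib points up-left while its tick, at (465,260), points down, so the cap is about 207° open, which is the stop. Now the middle bottle.

```bash
python3 -m crank '[[1,-0.5,30,0,75],[1,-0.5,60,0,75],[1,-0.5,87,0,75],[1,-0.5,97,0,75],[1,-0.5,97,0,40],[1,-0.5,97,0,40],[1,-0.5,97,0,40],[1,-0.5,97,0,40],[1,-0.5,97,0,40],[1,-0.5,97,0,40]]'; python3 -m crank '[[0,0,0,0,40],[0,0,0,0,40],[0,0,0,0,40]]'; python3 -m crank '[[0,0,-10,0,40],[0,0,-30,0,40],[0,0,-55,0,40],[0,0,-85,0,40],[0,0,-110,0,40],[0,0,-125,0,40],[0,0,-125,0,40],[0,0,-125,0,40]]'; python3 -c "
from h import *
st();go([624,11.6,240],-46.5)"
```

```text
t: 27.77
eef_pos: [424.8, -75.8, 117.2]
tcp_rot: [-3.141, -0.001, -0.642]
ft_force: [-1.1, -2.7, 3.6]
opening: 0.502
grip_force: 30.0
t: 28.02
eef_pos: [424.8, -75.9, 117.1]
tcp_rot: [-3.141, -0.001, -0.642]
ft_force: [-2.7, -2.3, 6.9]
opening: 0.5
grip_force: 30.0
t: 28.68
eef_pos: [424.4, -75.5, 241.4]
tcp_rot: [-3.141, -0.001, -0.642]
ft_force: [-0.8, 0.4, -4.0]
opening: 0.501
grip_force: 29.9
t 28.7 pos [424.4 -75.5 241.4] yaw -36.8 q6 1.88 f [-0.8  0.4 -4. ] open 47.7 grip 29.9
go d [ 107.8 -189.3    1.6] turn 9.7
```

```bash
python3 -m crank '[[6,-10,0,1,40],[16,-28,0,2,40],[29,-51,0,4,40],[43,-76,0,6,40],[57,-100,0,8,40],[71,-125,0,9.7,40],[85,-149,0,9.7,40],[97,-171,0,9.7,40],[105,-184,0,9.7,40],[108,-189.3,0,9.7,40]]' >/dev/null;python3 -m crank '[[0,0,0,0,40],[0,0,0,0,40],[0,0,0,0,40],[0,0,0,0,40],[0,0,0,0,40]]'; python3 -c "
from h import *
st();go([623.6,11.6,192],-46.5)"
```

```text
t: 29.93
eef_pos: [623.9, 10.9, 241.7]
tcp_rot: [-3.142, -0.0, -0.812]
ft_force: [1.2, 0.0, -2.8]
opening: 0.502
grip_force: 29.9
t 29.9 pos [623.9  10.9 241.7] yaw -46.5 q6 2.29 f [ 1.2  0.  -2.8] open 47.7 grip 29.9
go d [-0.7 -0.3 49.7] turn -0.0
```

```bash
python3 -m crank '[[-0.5,0,12,0,40],[-0.5,0,25,0,40],[-0.5,0,35,0,40],[-0.5,0,42,0,40],[-0.5,0,46,0,40],[-0.5,0,48.5,0,40],[-0.5,0,48.5,0,40],[-0.5,0,49.5,0,40],[-0.5,0,50.5,0,40],[-0.5,0,50.5,0,40]]'; python3 -m crank '[[0,0,0.4,0,40],[0,0,0.8,0,40],[0,0,0.8,0,40]]'
```

```text
t: 30.77
eef_pos: [624.4, 11.4, 192.3]
tcp_rot: [-3.141, -0.002, -0.811]
ft_force: [-2.2, -2.1, 2.7]
opening: 0.501
grip_force: 30.0
t: 31.02
eef_pos: [624.4, 11.3, 192.1]
tcp_rot: [-3.14, -0.002, -0.811]
ft_force: [-4.3, -3.0, 11.0]
opening: 0.503
grip_force: 30.0
```

Contact at the expected 192 mm. Now unscrewing.

```bash
python3 -m crank '[[0,0,-0.5,-7,40],[0,0,-0.5,-14,40],[0,0,-0.5,-21,40],[0,0,-0.5,-28,40],[0,0,-0.5,-35,40],[0,0,-0.5,-42,40],[0,0,-0.5,-49,40],[0,0,-0.5,-56,40],[0,0,-0.5,-63,40],[0,0,-0.5,-70,40]]'; python3 -m crank '[[0,0,0,-7,40],[0,0,0,-14,40],[0,0,0,-21,40],[0,0,0,-28,40],[0,0,0,-35,40],[0,0,0,-42,40],[0,0,0,-49,40],[0,0,0,-56,40],[0,0,0,-63,40],[0,0,0,-70,40]]' >/dev/null; python3 -m crank '[[0,0,0,-7,40],[0,0,0,-14,40],[0,0,0,-21,40],[0,0,0,-28,40],[0,0,0,-35,40],[0,0,0,-42,40],[0,0,0,-49,40],[0,0,0,-56,40],[0,0,0,-63,40],[0,0,0,-70,40]]' ; python3 -c "
from h import *
st();print(np.round(env.state()['moment'],2))";for i in 1 2 3 4 5; do python3 -m crank '[[0,0,0,-1.5,40],[0,0,0,-3,40],[0,0,0,-3,40]]'>/dev/null; python3 -c "
from h import *
st();print(np.round(env.state()['moment'],2))"; done
```

```text
t: 31.85
eef_pos: [624.9, 11.9, 192.0]
tcp_rot: [3.141, -0.003, 0.416]
ft_force: [1.0, 1.7, 4.7]
opening: 0.496
grip_force: 29.9
t: 33.52
eef_pos: [624.2, 11.4, 191.9]
tcp_rot: [-3.141, 0.001, 2.86]
ft_force: [-2.7, -2.1, 5.8]
opening: 0.5
grip_force: 29.9
t 33.5 pos [624.2  11.4 191.9] yaw 163.9 q6 -1.38 f [-2.7 -2.1  5.8] open 47.5 grip 29.9
[-0.74  0.56 -0.13]
t 33.8 pos [624.   11.1 191.9] yaw 166.6 q6 -1.42 f [-4.7 -3.2  5.7] open 47.7 grip 29.9
[-0.99  0.69 -0.22]
t 34.0 pos [623.8  10.9 192.2] yaw 169.5 q6 -1.48 f [-6.5 -5.4  9.7] open 47.5 grip 30.0
[-1.13  1.16 -0.75]
t 34.3 pos [623.9  11.2 192.1] yaw 172.5 q6 -1.53 f [-5.3 -3.   8.9] open 47.6 grip 30.0
[-0.48  0.92 -0.73]
t 34.5 pos [623.8  11.3 192.1] yaw 175.5 q6 -1.58 f [-5.9 -2.3  7.1] open 47.5 grip 30.0
[-0.54  1.02 -0.85]
t 34.8 pos [624.1  11.3 191.9] yaw 178.5 q6 -1.63 f [-4.2 -1.3  6.7] open 47.7 grip 30.0
[-0.44  0.59 -0.62]
```

The stop is reached, with the pads slipping at about 0.7 N m. Releasing and going to the right bottle.

```bash
python3 -m crank '[[0,0,0,0,75],[0,0,0,0,75],[0,0,0,0,75],[0,0,0,0,75],[0,0,0,0,75],[0,0,0,0,75],[0,0,0,0,75],[0,0,-25,0,75],[0,0,-60,0,75],[0,0,-90,0,75]]'; python3 - <<'E'
from h import *
st();w=snap("wrist","w10");s=snap("scene","s10");go([416.7,-274.5,215],-70.9,False)
E
```

```text
t: 35.6
eef_pos: [623.9, 11.7, 281.9]
tcp_rot: [-3.142, -0.001, 3.116]
ft_force: [0.9, 1.3, -0.2]
opening: 0.789
grip_force: 0.0
t 35.6 pos [623.9  11.7 281.9] yaw 178.5 q6 -1.63 f [ 0.9  1.3 -0.2] open 75.1 grip 0.0
go d [ 201.9 -291.4   69.2] turn -110.6
```

```bash
python3 -m crank '[[20,-29,0,7,75],[40,-58,0,14,75],[60,-87,0,21,75],[80,-116,0,28,75],[100,-145,0,35,75],[121,-175,0,42,75],[141,-204,0,49,75],[161,-233,0,56,75],[181,-262,0,63,75],[202,-291,0,70,75]]' >/dev/null; python3 -m crank '[[0,0,0,7,75],[0,0,0,14,75],[0,0,0,21,75],[0,0,0,28,75],[0,0,0,35,75],[0,0,0,42,75],[0,0,20,49,75],[0,0,40,56,75],[0,0,60,63,75],[0,0,68,70,75]]'>/dev/null;python3 -m crank '[[0,0,0,7,75],[0,0,0,14,75],[0,0,0,21,75],[0,0,0,28,75],[0,0,0,35,75],[0,0,0,42,75],[0,0,0,49,75],[0,0,0,56,75],[0,0,0,63,75],[0,0,0,70,75]]'>/dev/null;python3 -m crank '[[0,0,0,7,75],[0,0,0,14,75],[0,0,0,21,75],[0,0,0,28,75],[0,0,0,35,75],[0,0,0,39,75],[0,0,0,39,75],[0,0,0,39,75],[0,0,0,39,75]]'; python3 - <<'E'
from h import *
st();c=snap("wrist","w11");M=cap(c,416.7,-274.5,R=50)
w=load("w10");A=warp(w,201,573,673,-38,62,3)
cv2.imwrite("pics/w11b.png",np.hstack([M,A]))
E
```

```text
t: 38.95
eef_pos: [414.5, -273.9, 212.4]
tcp_rot: [3.141, 0.0, -1.227]
ft_force: [0.5, 0.4, -0.6]
opening: 0.789
grip_force: 0.0
t 39.0 pos [ 414.5 -273.9  212.4] yaw -70.3 q6 2.08 f [ 0.5  0.4 -0.6] open 75.0 grip 0.0
cap x 416.2 y -275.0 r 24.0
```

View pics/w11b.png

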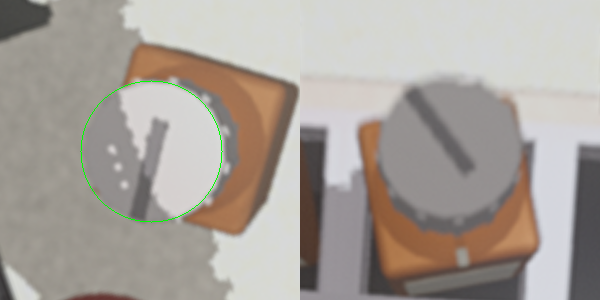

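The right cap is at (416.2,-275.0), with body yaw about -17.5°. Bottle 2, in the right panel, has its tick at (462,257) and its rib pointing to (410,92), so it is also at the stop. One viewing remains, which I'll keep for the slide. Grasping bottle 3.

```bash
python3 -m crank '[[1.6,-1.2,30,0,75],[1.6,-1.2,60,0,75],[1.6,-1.2,86,0,75],[1.6,-1.2,96,0,75],[1.6,-1.2,96,0,40],[1.6,-1.2,96,0,40],[1.6,-1.2,96,0,40],[1.6,-1.2,96,0,40],[1.6,-1.2,96,0,40],[1.6,-1.2,96,0,40]]'; python3 -m crank '[[0,0,0,0,40],[0,0,0,0,40],[0,0,0,0,40]]'; python3 -m crank '[[0,0,-10,0,40],[0,0,-30,0,40],[0,0,-55,0,40],[0,0,-85,0,40],[0,0,-110,0,40],[0,0,-125,0,40],[0,0,-125,0,40],[0,0,-125,0,40]]'; python3 -c "
from h import *
st();go([617,-88.2,240],-56.5)"
```

```text
t: 39.83
eef_pos: [416.4, -275.5, 117.7]
tcp_rot: [-3.141, -0.002, -1.23]
ft_force: [-3.2, -1.6, 7.4]
opening: 0.5
grip_force: 30.0
t: 40.08
eef_pos: [416.4, -275.6, 117.7]
tcp_rot: [-3.141, -0.002, -1.23]
ft_force: [-3.3, -0.4, 7.0]
opening: 0.502
grip_force: 30.0
t: 40.75
eef_pos: [416.1, -274.9, 242.1]
tcp_rot: [-3.141, -0.001, -1.23]
ft_force: [-1.0, 1.0, -3.9]
opening: 0.501
grip_force: 30.0
t 40.8 pos [ 416.1 -274.9  242.1] yaw -70.5 q6 2.08 f [-1.   1.  -3.9] open 47.7 grip 30.0
go d [-108.8 -251.7    2.2] turn -14.0
```

```bash
python3 -m crank '[[-5,-12,0,-1,40],[-15,-34,0,-2,40],[-28,-64,0,-4,40],[-42,-97,0,-6,40],[-56,-130,0,-8,40],[-70,-162,0,-10,40],[-84,-194,0,-12,40],[-96,-222,0,-14,40],[-105,-242,0,-14,40],[-109,-251.7,0,-14,40]]' >/dev/null;python3 -m crank '[[0,0,0,0,40],[0,0,0,0,40],[0,0,0,0,40],[0,0,0,0,40],[0,0,0,0,40]]'; python3 - <<'E'
from h import *
st();go([616.8,-88.2,192.5],-56.5)
c=snap("side","d12");x,y,z=env.state()["eef_pos"];
# check by colour: orange body extent in side view against the model
b=c["img"].astype(int);m=((b[...,2]-b[...,0]>60)&(b[...,2]<200)).astype(np.uint8)
p=np.array([proj(c,q) for zz in(z-117.7,z-39.7) for q in box(x,y,-3.8,33,33,zz)])
lo=p.min(0)-25;hi=p.max(0)+25;sub=m[int(lo[1]):int(hi[1]),int(lo[0]):int(hi[0])]
n,l,s,_=cv2.connectedComponentsWithStats(sub);i=1+s[1:,4].argmax();print("model",p.min(0),p.max(0),"seen",s[i][:2]+np.int32(lo),s[i][:2]+np.int32(lo)+s[i][2:4],s[i][4])
E
```

```text
t: 42.0
eef_pos: [616.5, -89.1, 241.8]
tcp_rot: [3.141, -0.0, -0.987]
ft_force: [-0.3, 0.2, -4.4]
opening: 0.497
grip_force: 30.0
t 42.0 pos [616.5 -89.1 241.8] yaw -56.6 q6 2.31 f [-0.3  0.2 -4.4] open 47.3 grip 30.0
go d [-0.6 -0.7 49.3] turn -0.1
model [223.68103265 164.24401108] [251.18614063 202.92520491] seen [220 203] [246 221] 264
```

```bash
python3 -m crank '[[-0.5,-0.5,12,0,40],[-0.5,-0.5,25,0,40],[-0.5,-0.5,33,0,40],[-0.5,-0.5,38,0,40],[-0.5,-0.5,43,0,40],[-0.5,-0.5,46,0,40],[-0.5,-0.5,48,0,40],[-0.5,-0.5,49,0,40],[-0.5,-0.5,50,0,40],[-0.5,-0.5,50,0,40]]'; python3 -m crank '[[0,0,0.4,0,40],[0,0,0.8,0,40],[0,0,0.8,0,40]]'
```

```text
t: 42.88
eef_pos: [617.4, -87.8, 192.9]
tcp_rot: [-3.141, -0.001, -0.986]
ft_force: [-3.2, -1.5, 4.1]
opening: 0.501
grip_force: 30.0
t: 43.13
eef_pos: [617.4, -87.8, 192.8]
tcp_rot: [-3.14, -0.002, -0.986]
ft_force: [-5.1, -1.2, 11.3]
opening: 0.501
grip_force: 30.0
```

```bash
python3 -m crank '[[0,0,-0.5,-7,40],[0,0,-0.5,-14,40],[0,0,-0.5,-21,40],[0,0,-0.5,-28,40],[0,0,-0.5,-35,40],[0,0,-0.5,-42,40],[0,0,-0.5,-49,40],[0,0,-0.5,-56,40],[0,0,-0.5,-63,40],[0,0,-0.5,-70,40]]'; python3 -m crank '[[0,0,0,-7,40],[0,0,0,-14,40],[0,0,0,-21,40],[0,0,0,-28,40],[0,0,0,-35,40],[0,0,0,-42,40],[0,0,0,-49,40],[0,0,0,-56,40],[0,0,0,-63,40],[0,0,0,-70,40]]' >/dev/null; python3 -m crank '[[0,0,0,-7,40],[0,0,0,-14,40],[0,0,0,-21,40],[0,0,0,-28,40],[0,0,0,-35,40],[0,0,0,-42,40],[0,0,0,-49,40],[0,0,0,-56,40],[0,0,0,-63,40],[0,0,0,-70,40]]' ; python3 -c "
from h import *
st();print(np.round(env.state()['moment'],2))";for i in 1 2 3 4 5; do python3 -m crank '[[0,0,0,-1.5,40],[0,0,0,-3,40],[0,0,0,-3,40]]'>/dev/null; python3 -c "
from h import *
st();print(np.round(env.state()['moment'],2))"; done
```

```text
t: 43.97
eef_pos: [618.0, -88.1, 192.9]
tcp_rot: [3.14, -0.003, 0.242]
ft_force: [-0.7, -3.1, 5.0]
opening: 0.499
grip_force: 30.0
t: 45.63
eef_pos: [618.7, -88.5, 193.2]
tcp_rot: [3.141, 0.006, 2.685]
ft_force: [2.7, -3.4, 4.1]
opening: 0.498
grip_force: 30.0
t 45.6 pos [618.7 -88.5 193.2] yaw 153.9 q6 -1.36 f [ 2.7 -3.4  4.1] open 47.3 grip 30.0
[-0.88 -0.63 -0.06]
t 45.9 pos [618.5 -88.  192.9] yaw 156.6 q6 -1.41 f [ 2.4 -2.1  7.4] open 47.4 grip 30.0
[-0.34 -0.69  0.07]
t 46.1 pos [618.2 -88.4 192.8] yaw 159.5 q6 -1.46 f [ 1.4 -4.3  5.9] open 48.0 grip 30.0
[-0.94 -0.28 -0.53]
t 46.4 pos [617.7 -88.6 192.9] yaw 162.5 q6 -1.51 f [-1.1 -5.4  8.3] open 47.7 grip 30.0
[-1.21  0.36 -0.79]
t 46.6 pos [617.  -88.4 192.9] yaw 165.5 q6 -1.56 f [-6.  -5.3 10.3] open 47.7 grip 30.0
[-1.03  1.02 -0.91]
t 46.9 pos [616.8 -88.3 192.8] yaw 168.5 q6 -1.62 f [-7.4 -3.2 11. ] open 47.6 grip 30.0
[-0.86  1.24 -0.85]
```

The stop is reached on bottle 3. Releasing and moving to view the control box at yaw 0.

```bash
python3 -m crank '[[0,0,0,0,75],[0,0,0,0,75],[0,0,0,0,75],[0,0,0,0,75],[0,0,0,0,75],[0,0,0,0,75],[0,0,0,0,75],[0,0,-25,0,75],[0,0,-60,0,75],[0,0,-90,0,75]]'; python3 -c "
from h import *
st();snap('wrist','w13');go([520,-340,285])"
```

```text
t: 47.72
eef_pos: [617.1, -87.5, 282.6]
tcp_rot: [-3.142, -0.001, 2.941]
ft_force: [-0.4, 0.1, -0.1]
opening: 0.786
grip_force: 0.0
t 47.7 pos [617.1 -87.5 282.6] yaw 168.5 q6 -1.62 f [-0.4  0.1 -0.1] open 74.7 grip 0.0
go d [  46.7 -266.7    3.8] turn 0
```

```bash
python3 -m crank '[[5,-27,0,7,40],[9,-53,0,14,40],[14,-80,0,21,40],[19,-107,0,28,40],[23,-133,0,35,40],[28,-160,0,42,40],[33,-187,0,49,40],[37,-213,0,56,40],[42,-240,0,63,40],[47,-267,0,70,40]]' >/dev/null; python3 -m crank '[[0,0,0,7,40],[0,0,0,14,40],[0,0,0,21,40],[0,0,0,28,40],[0,0,0,35,40],[0,0,0,42,40],[0,0,0,49,40],[0,0,0,56,40],[0,0,0,63,40],[0,0,0,70,40]]' >/dev/null; python3 -m crank '[[0,0,0,7,40],[0,0,0,14,40],[0,0,0,21,40],[0,0,0,26,40],[0,0,0,28.5,40],[0,0,0,28.5,40],[0,0,0,28.5,40],[0,0,0,28.5,40]]'; python3 - <<'E'
from h import *
st();c=snap("wrist","w14");s=snap("scene","s14")
s8=load("w13");A=cv2.resize(warp(s8,201,567,667,-138,-38,2.5),(250,250))
B=warp(c,58,535,625,-420,-270,5)           # 750x450 : clip plane
C=warp(c,85,575,610,-420,-270,5)[:150]     # pointer plane
np.save("pics/B.npy",B)
M=np.vstack([B,C]);cv2.imwrite("pics/w14b.png",M);print(M.shape)
E
```

```text
t: 50.1
eef_pos: [518.0, -339.8, 281.3]
tcp_rot: [3.142, 0.0, 0.002]
ft_force: [-0.3, 0.0, -0.6]
opening: 0.423
grip_force: 0.0
t 50.1 pos [ 518.  -339.8  281.3] yaw 0.1 q6 0.88 f [-0.3  0.  -0.6] open 40.3 grip 0.0
(600, 750, 3)
```

View pics/w14b.png

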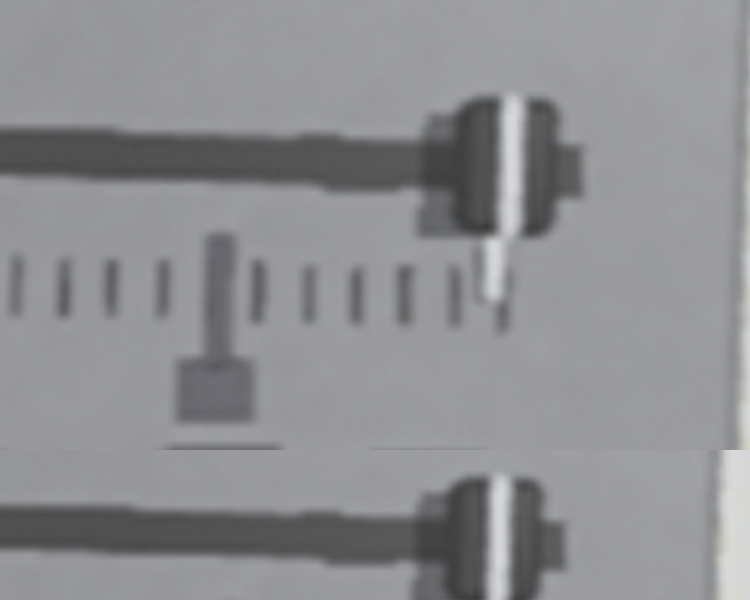

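The picture shows the clip (mark) at u≈219.5 in the z=58 plane. The pointer's white line is at u≈500 in the z=85 plane, i.e. world (592,-370). The mark is at (566,-313.9), so about 55.2 mm of travel is needed along the box's +y. That agrees with the 10 mm ticks: the slide is at about 2 mm and the mark at about 57. I'll grip the block between the fingers and draw it along.

```bash
python3 -m crank '[[20,8,40,1.9,40],[40,16,80,1.9,40],[60,24,110,1.9,40],[74,30.2,130,1.9,40],[74,30.2,150,1.9,40],[74,30.2,150,1.9,40],[74,30.2,150,1.9,40],[74,30.2,150,1.9,40]]'; python3 -c "
from h import *
st();go([592,-370,80],-1.9)"
```

```text
t: 50.87
eef_pos: [592.2, -370.3, 133.0]
tcp_rot: [3.141, -0.001, -0.033]
ft_force: [0.3, -0.0, -0.4]
opening: 0.421
grip_force: 0.0
t 50.9 pos [ 592.2 -370.3  133. ] yaw -1.9 q6 0.95 f [ 0.3 -0.  -0.4] open 40.0 grip 0.0
go d [-0.3 -0.3 53. ] turn 0.0
```

```bash
python3 -m crank '[[0,-0.3,20,0,40],[0,-0.3,38,0,40],[0,-0.3,48,0,40],[0,-0.3,53,0,40],[0,-0.3,53,0,40],[0,-0.3,53,0,10],[0,-0.3,53,0,10],[0,-0.3,53,0,10],[0,-0.3,53,0,10],[0,-0.3,53,0,10]]'; python3 -m crank '[[0,0,0,0,10],[0,0,0,0,10],[0,0,0,0,10]]'
```

```text
t: 51.7
eef_pos: [592.3, -370.2, 79.3]
tcp_rot: [3.14, -0.001, -0.033]
ft_force: [-0.4, -1.8, 3.6]
opening: 0.187
grip_force: 30.0
t: 51.95
eef_pos: [592.3, -370.2, 79.2]
tcp_rot: [3.14, -0.001, -0.033]
ft_force: [-1.8, -2.7, 5.4]
opening: 0.188
grip_force: 30.0
```

```bash
python3 -m crank '[[0,-4,0,0,10],[0,-8,0,0,10],[0,-13,0,0,10],[0,-18,0,0,10],[0,-23,0,0,10],[0,-28,0,0,10],[0,-33,0,0,10],[0,-37,0,0,10],[0,-40,0,0,10],[0,-40,0,0,10]]'; python3 -m crank '[[0,-3,0,0,10],[0,-6,0,0,10],[0,-9,0,0,10],[0,-11,0,0,10],[0,-12,0,0,10],[0,-12,0,0,10],[0,-12,0,0,10],[0,-12,0,0,10]]'
```

```text
t: 52.78
eef_pos: [593.5, -330.3, 79.2]
tcp_rot: [3.14, -0.001, -0.032]
ft_force: [-1.7, -3.8, 5.9]
opening: 0.19
grip_force: 30.0
t: 53.45
eef_pos: [593.9, -318.6, 79.3]
tcp_rot: [3.14, -0.001, -0.033]
ft_force: [-2.0, -4.5, 5.8]
opening: 0.184
grip_force: 30.0
```

```bash
python3 -m crank '[[0,-1,0,0,10],[0,-2,0,0,10],[0,-2.8,0,0,10],[0,-2.8,0,0,10],[0,-2.8,0,0,10]]'; python3 -m crank '[[0,0,0,0,40],[0,0,0,0,40],[0,0,0,0,40],[0,0,0,0,40],[0,0,0,0,40],[0,0,0,0,40],[0,0,-20,0,40],[0,0,-50,0,40],[0,0,-80,0,40],[0,0,-110,0,40]]';python3 -m crank '[[-30,10,-30,-1.9,40],[-60,23,-60,-1.9,40],[-74,25,-92,-1.9,40],[-74,25,-92,-1.9,40],[-74,25,-92,-1.9,40],[-74,25,-92,-1.9,40]]'; python3 - <<'E'
from h import *
st();c=snap("wrist","w15");print(c["pose"][:3,3])
P=cv2.cvtColor(warp(c,85,570,615,-370,-270,5),cv2.COLOR_BGR2GRAY).astype(float)
Q=cv2.cvtColor(warp(c,58,545,575,-370,-270,5),cv2.COLOR_BGR2GRAY).astype(float)
for v in range(40,200,10):
    r=P[v];m=r>150+0*r;u=np.where(r>r.mean()+55)[0];print("ptr x%.0f"%(615-v/5),r.max(), [] if len(u)==0 else "y %.2f..%.2f"%(-270-u.min()/5,-270-u.max()/5))
for v in range(0,150,10):
    r=Q[v];print("clip x%.0f"%(575-v/5),int(np.median(r)),[ "%.1f-%.1f(%d)"%(-270-g[0]/5,-270-g[-1]/5,r[g].min()) for g in np.split(np.where(r<np.median(r)-25)[0],np.where(np.diff(np.where(r<np.median(r)-25)[0])>1)[0]+1) if len(g)>2])
E
```

```text
t: 53.87
eef_pos: [594.0, -316.0, 79.2]
tcp_rot: [3.14, -0.001, -0.033]
ft_force: [-2.8, -5.4, 4.9]
opening: 0.188
grip_force: 30.0
t: 54.7
eef_pos: [593.7, -314.8, 189.5]
tcp_rot: [-3.141, 0.001, -0.033]
ft_force: [-0.1, -0.7, 0.1]
opening: 0.421
grip_force: 0.0
t: 55.2
eef_pos: [519.0, -337.4, 280.1]
tcp_rot: [-3.141, 0.0, 0.0]
ft_force: [0.1, 1.3, -0.5]
opening: 0.415
grip_force: 0.0
t 55.2 pos [ 519.  -337.4  280.1] yaw 0.0 q6 0.89 f [ 0.1  1.3 -0.5] open 39.4 grip 0.0
[ 592.95497316 -336.09987047  430.93884014]
ptr x607 171.0 []
ptr x605 212.0 y -314.00..-315.60
ptr x603 212.0 y -313.80..-315.60
ptr x601 212.0 y -313.80..-315.60
ptr x599 213.0 y -313.60..-315.80
ptr x597 213.0 y -313.00..-316.40
ptr x595 213.0 y -312.60..-316.60
ptr x593 213.0 y -312.60..-316.60
ptr x591 213.0 y -312.40..-316.60
ptr x589 212.0 y -312.80..-316.00
ptr x587 213.0 y -313.40..-315.40
ptr x585 213.0 y -313.40..-315.20
ptr x583 215.0 y -313.20..-315.20
ptr x581 201.0 y -313.80..-314.60
ptr x579 157.0 []
ptr x577 157.0 []
clip x575 153 ['-311.4--316.2(101)']
clip x573 152 ['-271.6--274.0(104)', '-282.2-
[... 904 characters left out ...]
40.4--342.0(110)', '-349.8--351.6(105)', '-359.4--361.6(107)']
clip x563 147 ['-272.2--273.0(118)', '-282.0--283.2(117)', '-291.2--293.4(98)', '-301.2--302.6(114)', '-311.2--315.6(98)', '-320.4--322.6(100)', '-330.2--332.0(107)', '-340.4--342.0(110)', '-349.8--351.6(104)', '-359.2--361.4(106)']
clip x561 150 ['-311.2--315.8(100)', '-320.6--322.4(112)', '-330.4--331.8(117)', '-340.8--341.8(120)', '-349.8--351.6(110)', '-359.2--361.6(108)']
clip x559 153 ['-311.2--315.8(102)']
clip x557 154 ['-311.2--315.8(103)']
clip x555 153 ['-311.2--315.6(104)']
clip x553 153 ['-306.2--320.0(99)']
clip x551 154 ['-305.6--320.6(102)']
clip x549 153 ['-305.6--320.4(105)']
clip x547 153 ['-305.6--320.4(105)']
```

The slide is set: at the pointer's x the mark line is at y≈-314.4 and the pointer at -314.5, so it has not run past. Last, a numeric check of the caps, canister and bystanders from above, in case something was knocked.

```bash
python3 -m crank '[[0,0,-40,0,40],[0,0,-80,0,40],[10,-30,-120,0,40],[20,-70,-140,0,40],[30,-110,-140,0,40],[40,-150,-140,0,40],[50,-190,-140,0,40],[60,-230,-140,0,40],[70,-270,-140,0,40],[80,-310,-140,0,40]]'>/dev/null;python3 -m crank '[[20,-35,0,0,40],[40,-70,0,0,40],[45,-90,0,0,40],[45,-90,0,0,40],[45,-90,0,0,40],[45,-90,0,0,40],[45,-90,0,0,40]]'; python3 - <<'E'
from h import *
st();c=snap("wrist","w16");s=snap("scene","s16");o=load("w5")
for n,x,y in(("b1",630,111),("b2",624,11.6),("b3",617,-88)):
    print(n);im=cap(c,x,y,201,3,45);g=cv2.cvtColor(im,cv2.COLOR_BGR2GRAY).astype(float)
    # rib: darkest pixels within 20 mm of cap centre; direction of the far end from centre
    h=cv2.HoughCircles(cv2.GaussianBlur(g.astype(np.uint8),(5,5),0),cv2.HOUGH_GRADIENT,1,10,param1=60,param2=12,minRadius=66,maxRadius=78)
    if h is None: continue
    u0,v0,r=h[0][0];V,U=np.mgrid[:g.shape[0],:g.shape[1]];m=(np.hypot(U-u0,V-v0)<62)
    t=np.percentile(g[m],50)-35;k=m&(g<t);du,dv=U[k]-u0,V[k]-v0
    if k.sum()>50: print(" rib dir deg(world)",round(np.degrees(np.arctan2(-du.mean(),-dv.mean())),0),k.sum(),"len %.1f mm"%(np.ptp(np.hypot(du,dv))/3))
im=warp(c,94,564-60,564+60,330-60,330+60,3);g=cv2.GaussianBlur(cv2.cvtColor(im,cv2.COLOR_BGR2GRAY),(5,5),0)
for q,nm in((c,"now"),(o,"w5")):
    im=warp(q,94,504,624,270,390,3);g=cv2.GaussianBlur(cv2.cvtColor(im,cv2.COLOR_BGR2GRAY),(5,5),0)
    h=cv2.HoughCircles(g,cv2.HOUGH_GRADIENT,1,20,param1=60,param2=12,minRadius=101,maxRadius=113)
    print("can",nm,[] if h is None else [(round(624-v/3,1),round(390-u/3,1),round(r/3,1)) for u,v,r in h[0][:3]])
# scene change s14->s16 (grey), outside the arm
a=load("s1")["img"];b=s["img"]
for n,p in(("dishes",(721,-244,45)),("cup",(None))):
    if p is None: continue
    u,v=np.int32(proj(s,p));print(n,np.abs(a[v-30:v+30,u-25:u+25].astype(int)-b[v-30:v+30,u-25:u+25]).mean())
print("cup",np.abs(a[175:225,350:390].astype(int)-b[175:225,350:390]).mean())
E
```

```text
t: 56.67
eef_pos: [641.7, 53.2, 420.0]
tcp_rot: [3.141, 0.001, -0.001]
ft_force: [-0.3, -0.2, -0.3]
opening: 0.422
grip_force: 0.0
t 56.7 pos [641.7  53.2 420. ] yaw -0.0 q6 1.55 f [-0.3 -0.2 -0.3] open 40.2 grip 0.0
b1
b2
cap x 624.5 y 11.4 r 22.8
 rib dir deg(world) 84.0 3313 len 20.4 mm
b3
cap x 617.5 y -86.5 r 22.8
 rib dir deg(world) 36.0 1492 len 20.4 mm
can now [(np.float32(564.2), np.float32(331.2), np.float32(36.7))]
can w5 [(np.float32(564.5), np.float32(329.8), np.float32(35.6))]
dishes 1.933
cup 3.3638333333333335
```

Canister at (564,331), bystanders unchanged, and b3's rib at 36°, as expected at the stop. b1's circle wasn't found, so I'm checking it with looser detection.

```bash
python3 - <<'E'
from h import *
c=load("w16");d=snap("side","d16");s=load("s16")
for z in(201,):
    im=warp(c,z,575,685,56,166,3);g=cv2.GaussianBlur(cv2.cvtColor(im,cv2.COLOR_BGR2GRAY),(5,5),0)
    for p1,p2 in((40,10),(30,8),(20,10)):
        h=cv2.HoughCircles(g,cv2.HOUGH_GRADIENT,1,20,param1=p1,param2=p2,minRadius=64,maxRadius=78)
        print(p1,p2,[] if h is None else [(round(685-v/3,1),round(166-u/3,1),round(r/3,1)) for u,v,r in h[0][:3]])
    for v in range(40,330,20): print(round(685-v/3),g[v,::15].tolist())
# s14 vs s16 in scene at each bottle
a=load("s14")["img"].astype(int);b=s["img"].astype(int)
for x,y in((630,111),(624,11.6),(617,-88)):
    u,v=np.int32(proj(s,(x,y,140)));print(u,v,np.abs(a[v-22:v+22,u-14:u+14]-b[v-22:v+22,u-14:u+14]).mean())
E
```

```text
40 10 [(np.float32(630.5), np.float32(111.5), np.float32(23.2))]
30 8 [(np.float32(630.5), np.float32(111.5), np.float32(23.2)), (np.float32(650.2), np.float32(101.5), np.float32(23.2)), (np.float32(658.2), np.float32(102.8), np.float32(22.8))]
20 10 [(np.float32(630.5), np.float32(111.5), np.float32(23.2)), (np.float32(657.2), np.float32(102.5), np.float32(23.2)), (np.float32(627.8), np.float32(134.2), np.float32(21.7))]
672 [174, 201, 206, 217, 217, 205, 212, 215, 132, 86, 86, 86, 86, 85, 90, 101, 113, 89, 85, 84, 194, 215]
665 [161, 161, 158, 162, 161, 161, 145, 99, 102, 112, 115, 116, 118, 119, 123, 136, 139, 105, 84, 80, 185, 167]
658 [158, 161, 157, 155, 156, 155, 121, 132, 126, 115, 118, 113, 118, 120, 120, 119, 121, 118, 82, 72, 150, 150]
652 [160, 157, 156, 156, 156, 153, 129, 128, 119, 131, 146, 148, 145, 126, 102, 120, 118, 117, 81, 72, 150, 150]
645 [161, 158, 157, 155, 158, 150, 141, 119, 119, 109, 148, 147, 148, 147, 144, 120, 117, 116, 87, 73, 150, 149]
638 [159, 156, 160, 157, 160, 149, 146, 146, 147, 117, 109, 147, 146, 146, 146, 138, 104, 114, 98, 78, 150, 148]
632 
[... 407 characters left out ...]
, 143, 137, 147, 191, 214, 211, 211, 205, 188]
605 [157, 176, 213, 213, 214, 171, 143, 141, 142, 143, 142, 142, 142, 144, 143, 141, 206, 207, 206, 207, 208, 208]
598 [153, 184, 213, 213, 213, 214, 203, 202, 203, 204, 195, 134, 135, 134, 136, 137, 193, 195, 198, 202, 206, 209]
592 [154, 161, 213, 213, 213, 213, 212, 213, 213, 213, 215, 156, 154, 154, 149, 210, 214, 214, 214, 214, 215, 215]
585 [156, 173, 213, 212, 212, 212, 213, 213, 213, 213, 213, 153, 154, 155, 154, 215, 213, 213, 214, 214, 213, 214]
578 [154, 152, 153, 155, 153, 149, 154, 153, 154, 155, 155, 154, 73, 123, 156, 213, 214, 213, 213, 214, 214, 214]
314 183 24.770292207792206
284 197 16.966179653679653
252 211 8.287878787878787
```

b1 is in place at (630.5,111.5), with its rib at about 37° like the others. Handing in.

```bash
python3 -c "
from h import *
st();print(env.job_done())"
```

```text
t 56.8 pos [641.7  53.1 420.6] yaw -0.1 q6 1.55 f [-0.1  0.4  0.3] open 40.0 grip 0.0
the job is handed in; nothing more can be done
None
```

The job is handed in at about 57 s: the canister stands in the middle of the mat, all three bottles are in their own bays with caps at the stop, the slide was set last to within about 0.5 mm of the mark without passing it, and the dishes and swab cup are where they were (`job_done()` returned no verdict).

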